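# Dock the counter printer and hold its display pole in both bushings

### The arm

A 7-joint arm with a two-finger parallel gripper is mounted at the origin on the work surface. World frame = base frame: x ahead of the robot, y to its left, z up, the work surface at z = 0. Lengths are in m, angles in rad, forces in N, time in s.
With the tool pointing down it reaches from about 0.425 to 0.95 m from the base axis. Payload 4.7 kg.
Tool frame: the origin (TCP) lies on the centre line of the jaws, within the pads' length; the fingertips stand robot.nose_length ahead of it and the grasp point (between the pads) lies 8 mm behind it (robot.nose_length is the distance from the TCP to the fingertips, in m); z points along the fingers, y is the line along which they close (so a half turn about z gives the same grasp; the last joint's range is limited). The gripper opens to 85 mm and grips with 20 to 120 N. Pads are 22 mm wide; open, the fingers measure 114 mm over their backs; the gripper's body (76 mm by 85 mm) begins 54 mm behind the grasp point. The pads swing forward as they close: fully open they stand 13 mm farther back than shut.
Start: joints at [-1.319, 0.469, -0.049, 1.532, 0.024, 1.141, -0.082], TCP at [0.187, 0.649, 0.215] pointing down, gripper open.
Joint ranges: [-2.59, 2.59], [-0.33, 1.99], [-1.39, 1.29], [0.1, 2.45], [-1.04, 4.18], [0.21, 1.99], [-2.66, 2.66]. Speed limits (rad/s): [2.57, 2.57, 3.14, 3.14, 3.14, 3.14, 3.14].

### API

Orientations are given as [roll, pitch, yaw] about the fixed x, y, z axes, in that order (R = Rz(yaw) Ry(pitch) Rx(roll)).
In Python, from plant import robot gives the robot as it stands. Calls block until the motion is done:
- robot.goto(position, orientation): joint-space move of the TCP to a pose.
- robot.move_straight(position, vel=0.15, attitude=None, contact_N=None): straight line of the TCP; attitude=None keeps the orientation; vel is the mean speed in m/s. With contact_N (N) it stops when the force on the tool has changed by that much, and returns True; else False.
- robot.move_joints(angles): joint-space move.
- robot.grip(opening, strength=None): opening from 0.0 (shut) to 1.0 (fully open); strength is the grip in N (None keeps the last); returns when the fingers have stopped.
- robot.sleep(seconds).
- robot.inverse_kinematics(position, orientation): joint angles nearest the present ones, or None.
- robot.sense(): the state.
- robot.grab_frame(name): name is "scene" or "top" or "wrist"; returns a dict with "image" (384x512x3 uint8, red, green, blue), "range_z" (384x512 float32, m along the optical axis (not along the pixel's ray), 0 where there is no reading), "fx", "fy", "cx", "cy" (pixels), "dist_coeffs" ([k1, k2, p1, p2, k3] as OpenCV has them; the pictures are not rectified), "R" (3x3) and "t" (3): a world point X has camera coordinates R X + t. Camera axes: x right, y down, z forward; pixel columns grow to the right and rows downward; lengths in m; the calibration is good to about 2 mm. A picture is of the moment at which its call begins.
A pose or a line that the arm cannot do raises robot.IKError and nothing moves.
- robot.close_job(): hands the job in; it is judged then, once.
The state is a dict: "t": time; "joint_pos": joint angles; "joint_velocities": joint speeds; "effort": joint torques, N m; "tcp_pos": TCP position; "tcp_rot": TCP orientation; "wrist_force": force on the tool from outside, world axes, zero at the start; "torque": the same for the moment, N m; "opening": opening from 0.0 (shut) to 1.0 (fully open); "gripper_force": force on a finger pad.
Only numpy, scipy, OpenCV 4.12 (cv2) and the standard library are available. Lean on these libraries where they do the work, as an engineer would, in place of code of your own. Each camera call takes 0.05 s, during which the arm holds its last target. There are 200 camera calls.

### The job

Set the white printer module down on the pegs of its black dock, fully home, so that its brass bushing sits right above the dock's brass bushing. Then take the display pole out of the blue stand, thread it from above through the printer's bushing and on through the dock's, and finish while still holding it in the gripper, hanging upright with its red band level with the top of the printer's bushing, for a colleague to tighten the clamps. Never let go of the pole once it is out of the stand, drop nothing, and leave the other things on the desk where they are.

Things in the scene. Friction and masses are not known exactly. Their poses are not given: they have to be found in the camera images.
- dock: Black dock, fixed to the desk: a block 150 (x) x 160 (y) x 45 mm high, origin at the centre of its underside, z up. On its top stand two steel pegs, 10 mm thick, 14 mm high with tapered tips, at x = -35, y = +45 and -45 mm. An arm at its +x end carries the lower brass bushing.
- lower_bushing (a point): Centre of the upper mouth of the dock's brass bushing: at x = 108, y = 0, z = 42 mm in the dock's frame. Bore 18 mm across, vertical, 14 mm long, 28 mm outside; open below, with 28 mm of free space between it and the desk.
- printer: White printer module, loose, about 0.45 kg, 136 (x) x 146 (y) x 65 mm high, origin at the centre of its underside, z up. Its underside has two holes, 12 mm wide and 18 mm deep, at x = -35, y = +45 and -45 mm, for the dock's pegs: when home its frame coincides with the dock's frame raised by 45 mm, and the same way round. A grey grip rib stands on top, 24 mm (x) x 80 mm (y), from z = 63 to 99 mm, in the middle.
- printer_grip (a point): Centre of the top of the printer's grey grip rib (24 mm wide along the printer's x, 80 mm long along its y, its sides flat and upright, 34 mm of it standing free above the case): x = 0, y = 0, z = 99 mm in the printer's frame.
- upper_bushing (a point): Centre of the upper mouth of the printer's brass bushing: at x = 108, y = 0, z = 57 mm in the printer's frame, on an arm at its +x end. Bore 18 mm across, vertical, 14 mm long, 28 mm outside. With the printer home it is 60 mm above the dock's bushing, 102 mm above the desk.
- stand: Blue block 90 x 90 x 50 mm high fixed to the desk, origin at the centre of its underside; a hole 18 mm wide and 45 mm deep in the middle of its top holds the display pole upright.
- pole: Display pole, loose, about 0.12 kg: a round aluminium rod 14 mm thick and 150 mm long with a black square head, 26 x 26 x 36 mm high, on top (186 mm in all). Origin at the centre of its lower end, z up along the rod; the head's flat sides face its x and y. It stands upright in the blue stand, its lower end 5 mm above the desk.
- pole_tip (a point): Centre of the pole's lower end (chamfered to 9 mm), the pole's origin.
- red_band (a point): Centre of the red band painted round the pole (8 mm wide, flush): 86 mm above its lower end, 64 mm below its head.
- pole_head (a point): Centre of the pole's black square head (26 mm across the flats, 36 mm high): 168 mm above its lower end.
- scanner: Black hand scanner, loose, lying, about 165 x 66 x 42 mm; origin under its middle. Bystander.
- paper_roll: Upright roll of white receipt paper, loose, 56 mm across, 57 mm high; origin at the centre of its underside. Bystander.
- paper_roll_b: A second such roll of paper, loose. Bystander.
- screwdriver: Yellow-handled screwdriver lying on the desk, loose. Bystander.
- jar: Small jar, loose, 60 mm across, 85 mm high; origin at the centre of its underside. Bystander.

How it is judged:
On the way, in this order (a step that is already met when the one before it is completed fails the run):
1. the printer module sits fully home on the dock's pegs, its bushing above the dock's, and is let go (horizontal distance between upper_bushing and lower_bushing below 0.004 m and z of printer in the frame of dock between 0.042 and 0.048 m and angle between the z axis of printer and the z axis of dock, either way round below 0.04 rad and angle between the x axis of printer and the x axis of dock, either way round below 0.06 rad and contact force between the fingers and printer below 0.1 N), for 0.3 s.
2. the pole's lower end has come down through the printer's bushing (horizontal distance between pole_tip and upper_bushing below 0.005 m and z of pole_tip in the frame of upper_bushing below -0.014 m), for 0.02 s.
At the end, for the whole second after the job is handed in: Printer home: bushings within 4 mm in line, height 3 mm, tilt 0.04, turn 0.06 rad. Pole within 5 mm of both bushing axes, leaning under 0.08 rad, red band within 6 mm of the upper bushing's top, gripped over 3 N, pressing on printer and dock under 12 N each, all at rest (horizontal distance between upper_bushing and lower_bushing below 0.004 m and z of printer in the frame of dock between 0.042 and 0.048 m and angle between the z axis of printer and the z axis of dock, either way round below 0.04 rad and angle between the x axis of printer and the x axis of dock, either way round below 0.06 rad and horizontal distance between pole_tip and lower_bushing below 0.005 m and horizontal distance between red_band and upper_bushing below 0.005 m and z of red_band in the frame of upper_bushing between -0.006 and 0.006 m and angle between the z axis of pole and the z axis of dock, either way round below 0.08 rad and contact force between the fingers and pole above 3 N and contact force between pole and printer below 12 N and contact force between pole and dock below 12 N and linear speed of each of pole, printer below 0.02 m/s); the arm keeps its last pose, push and grip.
It fails at once if a bystander is pushed or knocked (over 25 mm) (distance of any of scanner, paper_roll, paper_roll_b, screwdriver, jar from where it was at the start of the episode above 0.025 m).
It fails at once if the printer is dropped (contact force between the fingers and printer below 0.1 N and linear speed of printer above 0.45 m/s).
It fails at once if the pole is let go once it is out of the stand (contact force between the fingers and pole below 0.1 N and z of pole_tip in the frame of stand above 0.056 m).
It fails at once if the pole is let go in the bushings (contact force between the fingers and pole below 0.1 N and horizontal distance between pole_tip and stand above 0.03 m).
It fails at once if the printer or the pole is tipped over (angle between printer's own z axis and vertical above 0.5 rad or angle between pole's own z axis and vertical above 0.6 rad).
It also fails if it takes over 64 s, if anything falls off the work surface, if the arm or the gripper's body presses on something with over 40 N, if the wrist force passes 120 N, or if a joint passes its speed limit or range.

## Working session

There is one attempt and no reset: what is moved stays moved. The work goes in short steps, each a Python script; the robot and the scene stay as the last script left them, time stands still between calls to the robot, and variables do not carry over. Pictures are saved under pics/ and viewed, at most 14 in all, crops included, and the job is handed in when it is done.

```bash
ls; mkdir -p pics; python3 - <<'E'
from plant import robot
import cv2,numpy as np
s=robot.sense(); print(s["t"],s["tcp_pos"],s["tcp_rot"],s["opening"],robot.nose_length)
for n in("scene","top"):
    f=robot.grab_frame(n); cv2.imwrite(f"pics/{n}0.png",f["image"][:,:,::-1]); np.savez(f"{n}0.npz",**f)
    print(n,f["fx"],f["fy"],f["cx"],f["cy"],f["dist_coeffs"],f["R"],f["t"])
E
```

```text
pics
0.0 [0.18686564 0.6479995  0.21419278] [-3.13970444e+00  7.66884959e-05  2.86085635e+00] 1.0008211634468585 0.011
scene 374.6298092287475 374.6298092287475 254.5659260713175 192.3916363942818 [-0.02876118  0.          0.          0.          0.        ] [[-0.70183411  0.71214103  0.01685364]
 [ 0.3679233   0.38265468 -0.84747144]
 [-0.6099683  -0.58858351 -0.53057338]] [ 0.41692324 -0.09749915  1.28104059]
top 436.3561100135137 436.3561100135137 253.44540280391277 193.91109144726767 [-0.15392335  0.          0.          0.          0.        ] [[-0.0256042  -0.99961742 -0.01046136]
 [-0.98302914  0.02707814 -0.18144002]
 [ 0.18165388  0.0056382  -0.98334637]] [0.00908364 0.5893032  1.06603857]
```

View pics/scene0.png

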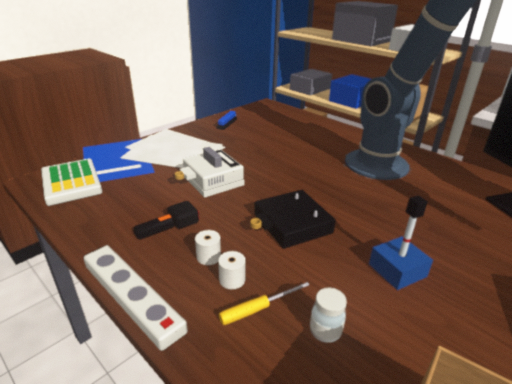

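View pics/top0.png

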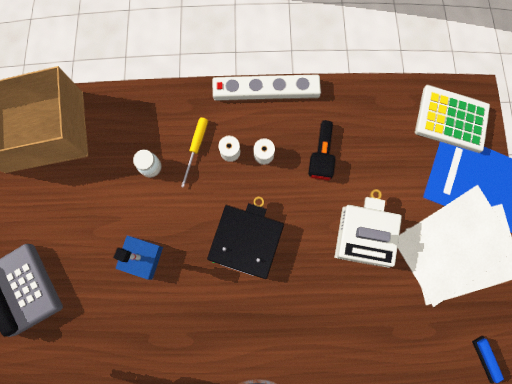

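The scene shows the dock centre-left with pegs at top-view px (224,248) and (258,260), and its bushing at (259,202). The printer's rib is at about (374,235), its bushing at (376,195). The pole's head is at about (122,255), above the stand at (138,257).

```bash
cat > h.py <<'E'
import cv2,numpy as np
def cam(f): 
    return np.array([[f["fx"],0,f["cx"]],[0,f["fy"],f["cy"]],[0,0,1]],float),np.array(f["dist_coeffs"],float)
def ray(f,uv,z):
    """pixels -> world points on plane z"""
    K,D=cam(f); p=cv2.undistortPoints(np.array(uv,float).reshape(-1,1,2),K,D)[:,0]
    d=np.c_[p,np.ones(len(p))]@f["R"]; c=-f["R"].T@f["t"]
    return c+d*((z-c[2])/d[:,2])[:,None]
def proj(f,X):
    K,D=cam(f); return cv2.projectPoints(np.array(X,float).reshape(-1,3),cv2.Rodrigues(np.array(f["R"]))[0],np.array(f["t"],float),K,D)[0][:,0]
def cloud(f):
    K,D=cam(f); v,u=np.mgrid[:384,:512]; p=cv2.undistortPoints(np.c_[u.ravel(),v.ravel()].astype(float).reshape(-1,1,2),K,D)[:,0]
    z=np.asarray(f["range_z"]).ravel(); X=(np.c_[p,np.ones(len(p))]*z[:,None]-f["t"])@f["R"]
    X[z<=0]=np.nan; return X.reshape(384,512,3)
def hsv(f): return cv2.cvtColor(np.ascontiguousarray(f["image"]),cv2.COLOR_RGB2HSV)
def blobs(m,amin=8):
    n,l,s,c=cv2.connectedComponentsWithStats(m.astype(np.uint8)); 
    return [(c[i],s[i],l==i) for i in range(1,n) if s[i,4]>=amin]
E
python3 - <<'E'
from h import *
f=dict(np.load("top0.npz")); X=cloud(f); H=hsv(f)
Z=X[...,2]
def rect(m,name):
    P=X[m][:,:2].astype(np.float32); r=cv2.minAreaRect(P*1000); print(name,r,m.sum(), np.median(X[m][:,2]))
win=lambda a,b,c,d:(np.arange(384)[:,None]>=b)&(np.arange(384)[:,None]<d)&(np.arange(512)>=a)&(np.arange(512)<c)
print("desk z",np.nanmedian(Z[300:340,150:200]))
D=win(200,190,300,290);P=win(325,180,405,275);S=win(100,225,170,290)
rect(D&(abs(Z-.045)<.006),"dock")
rect(P&(abs(Z-.065)<.006),"printer"); rect(P&(Z>.09),"rib"); rect(S&(abs(Z-.05)<.006),"stand"); rect(S&(Z>.17),"head")
yel=(H[...,0]>15)&(H[...,0]<32)&(H[...,1]>120)&(H[...,2]>80)
for n,W,z in(("dockb",D,.042),("prb",P,.057)):
    for c,s,l in blobs(yel&W): print(n,c,s,ray(f,[c],z))
for n,W,z in(("peg",D,.059),):
    for c,s,l in blobs((H[...,2]>100)&(H[...,1]<70)&W,3): print(n,c,s,ray(f,[c],z))
i=f["image"][170:300,100:420]; cv2.imwrite("pics/c1.png",cv2.resize(i[:,:,::-1],None,fx=2.5,fy=2.5,interpolation=2))
E
```

```text
desk z 0.0006455682811313506
dock ((492.33795166015625, 9.562522888183594), (160.60531616210938, 196.66017150878906), 70.33240509033203) 3852 0.045500029111481696
printer ((497.623779296875, -304.383056640625), (146.7472381591797, 185.97262573242188), 77.592529296875) 2644 0.06523022206769373
rib ((473.4754943847656, -300.3114013671875), (80.65574645996094, 24.66025161743164), 76.76302337646484) 332 0.09866126517670931
stand ((434.4457702636719, 294.8951110839844), (91.16561889648438, 89.75552368164062), 71.94385528564453) 1050 0.05078499496718974
head ((435.2241516113281, 294.2669372558594), (25.870216369628906, 26.846567153930664), 69.0898208618164) 162 0.190992476770816
dockb [258.57627119 201.22033898] [254 196  10  11  59] [[ 0.57196259 -0.01927835  0.042     ]]
prb [375.80645161 193.19354839] [370 189  12  10  62] [[ 0.58195088 -0.32281118  0.057     ]]
peg [223.63636364 248.54545455] [222 247   4   4  11] [[0.45124128 0.07166439 0.059     ]]
peg [257.5 259.5] [256 258   4   4  12] [[ 0.42182135 -0.01245212  0.059     ]]
```

View pics/c1.png

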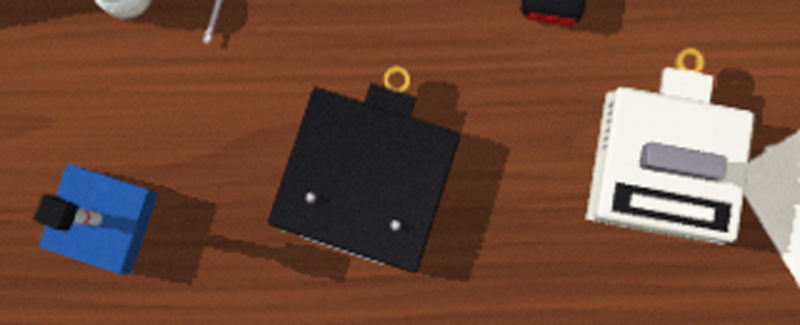

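```bash
cat >> h.py <<'E'
def wrapd(a): return (a+np.pi)%(2*np.pi)-np.pi
def best_yaw(robot,pos,yaws):
    c=[]
    for y in yaws:
        q=robot.inverse_kinematics(pos,[np.pi,0,wrapd(y)])
        if q is not None: c.append((np.abs(np.array(q)-robot.sense()["joint_pos"]).max(),wrapd(y),np.round(q,2)))
    return sorted(c,key=lambda a:a[0])
def snap(robot,name,cams=("wrist",)):
    r=[]
    for n in cams:
        f=robot.grab_frame(n); cv2.imwrite(f"pics/{name}_{n}.png",f["image"][:,:,::-1]); np.savez(f"{name}_{n}.npz",**f); r.append(f)
    return r[0] if len(r)==1 else r
E
python3 - <<'E'
from plant import robot
from h import *
pr=np.array([.4735,-.3003]); yaw=np.radians(-12.5)
p=[*pr,.26]
b=best_yaw(robot,p,[yaw+np.pi/2,yaw-np.pi/2]); print(b)
for y in [b[0][1],wrapd(b[0][1]+np.pi)]:
    print([robot.inverse_kinematics(q,[np.pi,0,y]) is not None for q in([*pr,.081],[.48,.012,.3],[.48,.012,.126])])
robot.goto(p,[np.pi,0,b[0][1]]); s=robot.sense(); print(s["t"],s["tcp_pos"],s["joint_pos"])
f=snap(robot,"w1")
print(f["R"],f["t"],f["fx"],proj(f,[[*pr,.099],[.582,-.3228,.057]]))
E
```

```text
[(np.float64(1.289642461402603), np.float64(1.3526301702956056), array([-0.4 ,  0.46,  1.24,  1.8 , -0.46,  1.22,  0.75])), (np.float64(2.3868693412450943), np.float64(-1.7889624832941877), array([-0.35,  0.4 ,  1.12,  1.79, -0.38,  1.19, -2.47]))]
[True, True, True]
[True, True, True]
3.5583 [ 0.47406162 -0.29958938  0.25982454] [-0.40359421  0.4590966   1.24015544  1.79632607 -0.46210126  1.22344177
  0.75298952]
[[ 9.76651727e-01 -2.14826802e-01 -9.21532318e-04]
 [-2.07265049e-01 -9.43385159e-01  2.58970348e-01]
 [-5.65031317e-02 -2.52732836e-01 -9.65884832e-01]] [-0.52766528 -0.2300985   0.37241046] 338.22752435956914 [[256.82571546 173.69275174]
 [358.389156   164.93433219]]
```

View pics/w1_wrist.png

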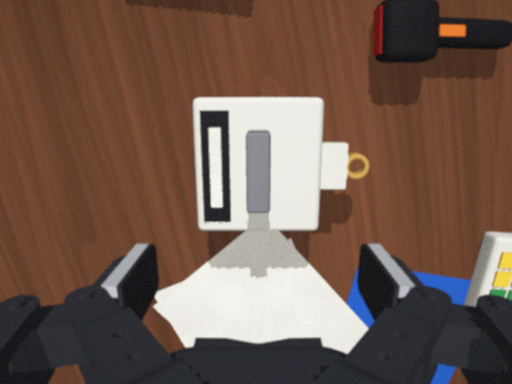

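The wrist picture shows the printer with its rib at (258,171) and its bushing at (358,165), close to the predictions of (257,174) and (358,165).

```bash
cat >> h.py <<'E'
def inwin(c,r): 
    v,u=np.mgrid[:384,:512]; return (abs(u-c[0])<r)&(abs(v-c[1])<r)
def yellow(f):
    H=hsv(f); return (H[...,0]>12)&(H[...,0]<34)&(H[...,1]>90)&(H[...,2]>60)
def ring(f,guess,z,r=16):
    """centre of brass ring on plane z near guess"""
    m=yellow(f)&inwin(proj(f,[guess])[0],r); v,u=np.nonzero(m)
    P=ray(f,np.c_[u,v],z)[:,:2].astype(np.float32)
    c,rad=cv2.minEnclosingCircle(P); return np.array(c),rad,P.mean(0),len(P)
def toprect(f,guess,z0,z1,r):
    X=cloud(f); m=(X[...,2]>z0)&(X[...,2]<z1)&inwin(proj(f,[guess])[0],r)
    return cv2.minAreaRect(X[m][:,:2].astype(np.float32)*1000),np.median(X[m][:,2])
E
python3 - <<'E'
from h import *
f=dict(np.load("w1_wrist.npz"))
print(ring(f,[.582,-.3228,.057],.057))
print(toprect(f,[.4735,-.3003,.099],.09,.11,60))
print(toprect(f,[.4735,-.3003,.065],.058,.072,90))
# rib by colour on plane .099
H=hsv(f); m=(H[...,2]<150)&(H[...,2]>60)&(H[...,1]<70)&inwin(proj(f,[[.4735,-.3003,.099]])[0],50)
for c,s,l in blobs(m,200):
    v,u=np.nonzero(l); print(c,s,cv2.minAreaRect(ray(f,np.c_[u,v],.099)[:,:2].astype(np.float32)*1000))
t=dict(np.load("top0.npz")); print(ring(t,[.582,-.3228,.057],.057),ring(t,[.572,-.0193,.042],.042))
E
```

```text
(array([ 0.58017373, -0.32232577]), 0.0164466742426157, array([ 0.58161914, -0.32356435], dtype=float32), 430)
(((474.4451599121094, -300.1754455566406), (79.7424087524414, 23.863258361816406), 77.88118743896484), np.float64(0.09901565446207788))
(((488.3390808105469, -302.7918395996094), (144.00709533691406, 165.2539825439453), 77.59302520751953), np.float64(0.06532955107097348))
[215.30578512 166.38842975] [207 126  17  83 242] ((435.6349182128906, -286.4249267578125), (80.18448638916016, 14.493058204650879), 77.52362823486328)
[258.12406663 172.74037909] [ 246  131   24   82 1741] ((474.5480651855469, -299.5252685546875), (79.68551635742188, 21.806594848632812), 78.03858947753906)
(array([ 0.57990277, -0.32056165]), 0.017042109742760658, array([ 0.5815827 , -0.32233757], dtype=float32), 82) (array([ 0.57133877, -0.01906055]), 0.014963490888476372, array([ 0.57211536, -0.01834978], dtype=float32), 74)
```

```bash
python3 - <<'E'
from plant import robot
from h import *
y=np.radians(77.8); g=[.4744,-.3000]
robot.move_straight([*g,.15],vel=.15,attitude=[np.pi,0,y])
s=robot.sense(); print(s["t"],s["tcp_pos"],s["tcp_rot"])
print(robot.move_straight([*g,.082],vel=.08,contact_N=12))
s=robot.sense(); print(s["t"],s["tcp_pos"],s["wrist_force"])
robot.grip(0.0,70); s=robot.sense(); print(s["t"],s["tcp_pos"],s["opening"],s["gripper_force"])
robot.move_straight([*g,.19],vel=.12); s=robot.sense(); print(s["t"],s["tcp_pos"],s["tcp_rot"],s["opening"],s["gripper_force"],s["wrist_force"])
snap(robot,"w2")
E
```

```text
4.4917 [ 0.47484493 -0.3006429   0.15081845] [3.14018490e+00 7.34974747e-04 1.35772472e+00]
False
5.4917 [ 0.4746515  -0.30041137  0.08240852] [-0.38167021 -0.14138843  0.36334038]
6.2917 [ 0.47575825 -0.30075065  0.08304228] 0.0010528457555580115 3.0337828354822705
7.3417 [ 0.47398393 -0.29946988  0.18924496] [-3.14013328e+00 -6.04463636e-04  1.35790861e+00] 0.0036307916993719136 0.0 [-0.93558778 -0.24359844 -0.29734676]
```

View pics/w2_wrist.png

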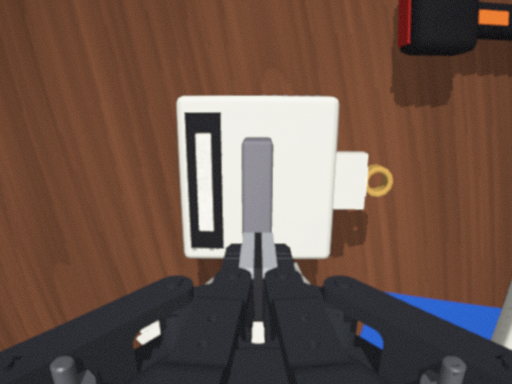

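The fingers closed on nothing: the picture shows the shut fingertips at (258,238), with the rib still standing free at (257,185). I'll check where the tips are in the camera data.

```bash
python3 - <<'E'
from h import *
f=dict(np.load("w2_wrist.npz")); t=np.array([.474,-.2995,.189])
print(proj(f,[t,t-[0,0,.011],t+[0,0,.008]]))
X=cloud(f)
for v in range(225,300,8): print(v,X[v,250].round(4),X[v,266].round(4),f["range_z"][v,250])
print(toprect(f,[.4735,-.3003,.099],.09,.11,60)); print(ring(f,[.582,-.3228,.057],.057,20))
print(-f["R"].T@f["t"])
E
```

```text
[[256.5787761  236.34520791]
 [256.68571442 228.56237715]
 [256.49240492 242.63384855]]
225 [ 0.4628 -0.3247  0.0995] [ 0.475  -0.3272  0.0998] 0.26403973
233 [ 0.4736 -0.2885  0.2114] [ 0.4804 -0.2896  0.2122] 0.14618532
241 [ 0.4738 -0.2886  0.2201] [ 0.4801 -0.2901  0.2196] 0.13784045
249 [ 0.4739 -0.2887  0.2277] [ 0.48   -0.2899  0.228 ] 0.13049833
257 [ 0.474  -0.289   0.2343] [ 0.4798 -0.29    0.2347] 0.12416257
265 [ 0.4741 -0.2892  0.2404] [ 0.4798 -0.2894  0.2423] 0.118361585
273 [ 0.4747 -0.2878  0.2489] [ 0.4797 -0.289   0.2487] 0.10975148
281 [ 0.4747 -0.288   0.2538] [ 0.4796 -0.289   0.254 ] 0.10508856
289 [ 0.4742 -0.2905  0.2543] [ 0.4792 -0.2908  0.2555] 0.10526135
297 [ 0.4734 -0.2939  0.2534] [ 0.4789 -0.2923  0.2576] 0.10704344
(((473.8433532714844, -297.9946594238281), (75.14612579345703, 24.059053421020508), 77.52725219726562), np.float64(0.09903643198835209))
(array([ 0.57798606, -0.32205704]), 0.016460565850138664, array([ 0.5805993 , -0.32343802], dtype=float32), 618)
[ 0.48857572 -0.23621976  0.3482405 ]
```

```bash
python3 - <<'E'
from plant import robot
from h import *
f=dict(np.load("w1_wrist.npz")); X=cloud(f)
v,u=np.mgrid[:384,:512]
for a,b in((100,165),(355,415)):
    m=(u>a)&(u<b)&(v>235)&(v<300)&(f["range_z"]<.2)&(f["range_z"]>0); P=X[m]; print(len(P),np.percentile(P[:,2],[1,5,20]),P[P[:,2]<np.percentile(P[:,2],8)].mean(0))
y=np.radians(77.8); g=[.4744,-.3000]
robot.grip(1.0); s=robot.sense(); print(s["t"],s["opening"])
snap(robot,"w3")
hit=robot.move_straight([*g,.068],vel=.12,contact_N=10); print(hit)
hit=hit or robot.move_straight([*g,.045],vel=.04,contact_N=6); s=robot.sense(); print(hit,s["t"],s["tcp_pos"],s["wrist_force"])
f=snap(robot,"w4"); X=cloud(f)
for c in range(100,420,20):
  print(c,[ (X[r,c].round(3)) for r in(235,)],end=" ")
E
```

```text
2612 [0.29062213 0.29362747 0.30008486] [ 0.43277054 -0.28922376  0.29270728]
2600 [0.29025985 0.2932583  0.29996719] [ 0.51710675 -0.30759547  0.29240292]
8.175 1.0052309701754145
False
False 10.1167 [ 0.47437572 -0.30017964  0.04499628] [-0.32205172  0.14760935  0.02029747]
100 [array([ 0.369, -0.296,  0.   ])] 120 [array([ 0.417, -0.278,  0.067])] 140 [array([ 0.427, -0.28 ,  0.068])] 160 [array([ 0.436, -0.282,  0.068])] 180 [array([ 0.444, -0.284,  0.067])] 200 [array([ 0.452, -0.286,  0.066])] 220 [array([ 0.467, -0.276,  0.097])] 240 [array([ 0.474, -0.277,  0.099])] 260 [array([ 0.481, -0.278,  0.099])] 280 [array([ 0.487, -0.28 ,  0.098])] 300 [array([ 0.495, -0.296,  0.065])] 320 [array([ 0.504, -0.297,  0.065])] 340 [array([ 0.512, -0.299,  0.065])] 360 [array([ 0.521, -0.301,  0.065])] 380 [array([ 0.53 , -0.304,  0.065])] 400 [array([ 0.54 , -0.307,  0.062])]
```

View pics/w4_wrist.png

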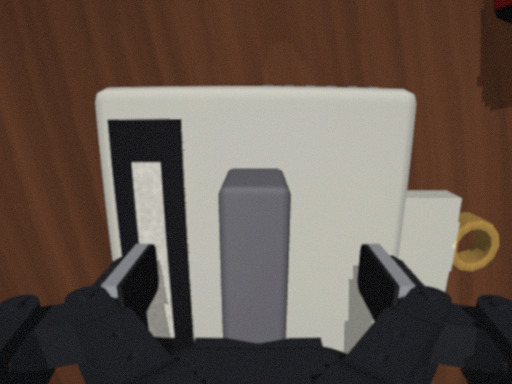

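The picture shows the open pads at (140,275) and (385,270), straddling the rib at (255,255). The depth data put the tips about 28 mm further back than nose_length says, so I'll use the measured value and grasp.

```bash
python3 - <<'E'
from plant import robot
from h import *
g=[.4744,-.3000]
robot.move_straight([*g,.053],vel=.06)
robot.grip(0.0,80); s=robot.sense(); print(s["t"],s["tcp_pos"],s["opening"],s["gripper_force"],s["wrist_force"])
robot.move_straight([*g,.075],vel=.06); s=robot.sense(); print(s["t"],s["tcp_pos"],s["opening"],s["gripper_force"],s["wrist_force"])
robot.move_straight([*g,.18],vel=.15); s=robot.sense(); print(s["t"],s["tcp_pos"],s["tcp_rot"],s["opening"],s["gripper_force"],s["wrist_force"])
f=snap(robot,"w5"); X=cloud(f); r=toprect(f,[*g,.226],.218,.235,90); print(r)
print(ring(f,[.5815,-.3233,.184],.184,45))
E
```

```text
11.0417 [ 0.47422328 -0.30008361  0.05310911] 0.2674928929868488 79.60686206817627 [-0.24765411  0.59759834  3.04455172]
11.5583 [ 0.47453576 -0.29977289  0.0751539 ] 0.26411233934359385 78.56687307357788 [-0.66344654 -0.19004482 -4.5867926 ]
12.4083 [ 0.47385635 -0.29920317  0.17904491] [-3.13984107e+00 -9.74731980e-04  1.35804938e+00] 0.26301027195066534 78.5194981098175 [ 0.28011248 -0.73094046 -5.73634706]
(((474.5113830566406, -295.4682312011719), (64.15159606933594, 46.49350357055664), 55.78981018066406), np.float64(0.22512439195228662))
(array([ 0.58534539, -0.32719785]), 0.029354475438594818, array([ 0.5801356 , -0.32121733], dtype=float32), 1844)
```

View pics/w5_wrist.png

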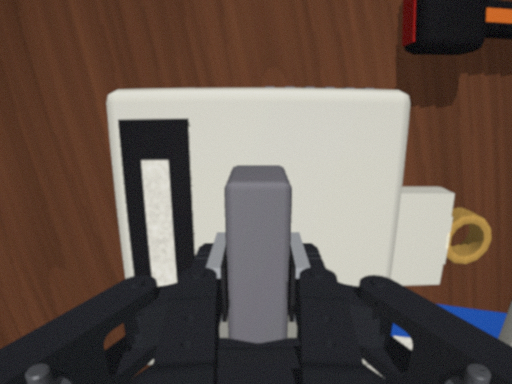

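The grasp holds: the rib is clamped at (258,250) and the printer hangs level. I'll carry it past the dock on the +y side so the wrist camera can see the pegs and bushing beyond the module.

```bash
python3 - <<'E'
from plant import robot
from h import *
y=np.radians(70.4)
p=[.575,.25,.30]; b=best_yaw(robot,p,[y]); print(b)
robot.move_straight([.4744,-.3,.25],vel=.2)
robot.goto(p,[np.pi,0,y]); s=robot.sense(); print(s["t"],s["tcp_pos"],s["tcp_rot"],s["gripper_force"])
f=snap(robot,"w6")
print(proj(f,[[.4512,.0717,.059],[.4218,-.0125,.059],[.572,-.0188,.042]]))
H=hsv(f)
for g in([.4512,.0717,.059],[.4218,-.0125,.059]):
  for c,st,l in blobs((H[...,2]>90)&inwin(proj(f,[g])[0],16),4): print(c,st,ray(f,[c],.059),ray(f,[c],.052))
print(ring(f,[.572,-.0188,.042],.042,18))
print(toprect(f,[.49,.01,.045],.038,.052,95))
E
```

```text
[(np.float64(1.1606397157168173), np.float64(1.228711793404008), array([-1.25,  0.55,  1.2 ,  1.59, -0.53,  1.37, -0.33]))]
14.9833 [0.57537737 0.24802248 0.30011995] [3.14121534e+00 4.24444758e-04 1.22578894e+00] 78.6972713470459
[[215.46040249 310.38118159]
 [218.57508462 362.33455041]
 [316.81655922 329.3051884 ]]
[230.69230769 298.23076923] [230 295   2   9  13] [[0.47787395 0.08267605 0.059     ]] [[0.47577148 0.07871437 0.052     ]]
[223.94339623 323.69811321] [219 320  10   7  53] [[0.45420119 0.04768327 0.059     ]] [[0.45168452 0.04310932 0.052     ]]Traceback (most recent call last):
  File "<stdin>", line 12, in <module>
  File "h.py", line 38, in ring
    P=ray(f,np.c_[u,v],z)[:,:2].astype(np.float32)
      ~~~^^^^^^^^^^^^^^^^
  File "h.py", line 6, in ray
    K,D=cam(f); p=cv2.undistortPoints(np.array(uv,float).reshape(-1,1,2),K,D)[:,0]
                  ~~~~~~~~~~~~~~~~~~~^^^^^^^^^^^^^^^^^^^^^^^^^^^^^^^^^^^^^^^^
cv2.error: OpenCV(4.12.0) /io/opencv/modules/calib3d/src/undistort.dispatch.cpp:347: error: (-215:Assertion failed) CV_IS_MAT(_src) && CV_IS_MAT(_dst) && (_src->rows == 1 || _src->cols == 1) && (_dst->rows == 1 || _dst->cols == 1) && _src->cols + _src->rows - 1 == _dst->rows + _dst->cols - 1 && (CV_MAT_TYPE(_src->type) == CV_32FC2 || CV_MAT_TYPE(_src->type) == CV_64FC2) && (CV_MAT_TYPE(_dst->type) == CV_32FC2 || CV_MAT_TYPE(_dst->type) == CV_64FC2) in function 'cvUndistortPointsInternal'
```

View pics/w6_wrist.png

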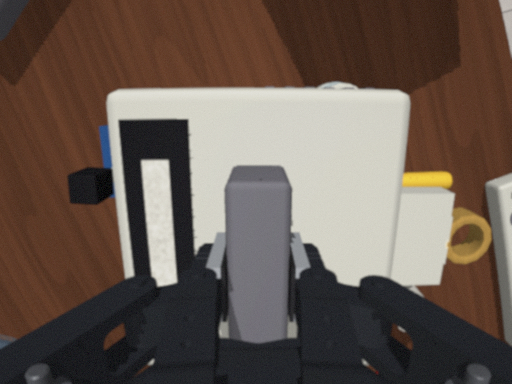

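The picture shows that image-up is +y: the pole's head is at (90,185) and the jar at the top edge. The dock is therefore hidden below, so I need to stand on its −y side.

```bash
python3 - <<'E'
from plant import robot
from h import *
y=np.radians(70.4)
robot.goto([.44,-.117,.36],[np.pi,0,y]); s=robot.sense(); print(s["t"],s["tcp_pos"],s["tcp_rot"],s["gripper_force"])
f=snap(robot,"w7")
print(proj(f,[[.4512,.0717,.059],[.4218,-.0125,.059],[.572,-.0188,.042]]))
H=hsv(f)
for g in([.4512,.0717,.059],[.4218,-.0125,.059]):
  for c,st,l in blobs((H[...,2]>90)&inwin(proj(f,[g])[0],16),4): print(c,st,ray(f,[c],.059),ray(f,[c],.055))
m=yellow(f)&inwin(proj(f,[[.572,-.0188,.042]])[0],16); print(m.sum())
if m.sum()>20: print(ring(f,[.572,-.0188,.042],.042,16))
try: print(toprect(f,[.49,.01,.045],.038,.052,95))
except Exception as e: print(e)
E
```

```text
16.5 [ 0.44062898 -0.11564065  0.35972591] [-3.14131526e+00  4.62242421e-04  1.23074373e+00] 78.76252770423889
[[215.83674326  11.31186837]
 [217.54047334  83.39586793]
 [325.95009803  50.53214635]]
[217.19047619  12.14285714] [214   9   7   8  42] [[0.45245744 0.07016322 0.059     ]] [[0.45236495 0.0712477  0.055     ]]
[217.58536585  92.27937916] [202  81  32  19 451] [[ 0.41782498 -0.02311792  0.059     ]] [[ 0.41743114 -0.02284515  0.055     ]]
336
(array([ 0.57086593, -0.01777437]), 0.01733439601957798, array([ 0.5726706 , -0.01985255], dtype=float32), 336)
(((493.96051025390625, 16.422325134277344), (112.03529357910156, 196.9588165283203), 69.91947937011719), np.float64(0.045134178730760546))
```

View pics/w7_wrist.png

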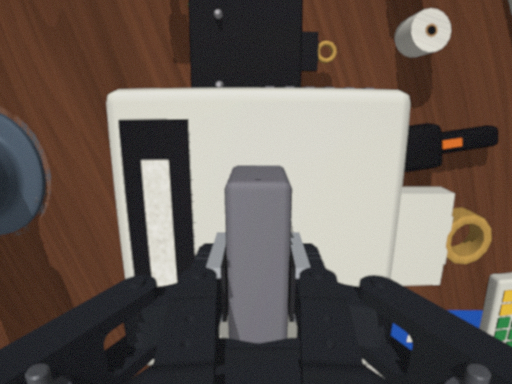

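The picture shows the dock's peg at (217,12), the second peg cut off at (219,84), and the dock's bushing at (326,51). Wrist and top views agree on where the dock lies relative to the printer, so I'll hover just above the pegs and check from the fixed cameras.

```bash
python3 - <<'E'
from plant import robot
from h import *
d=np.array([.4695,.0170]); yw=np.radians(-19.45); y=yw+np.pi/2
robot.goto([*d,.19],[np.pi,0,y]); robot.move_straight([*d,.121],vel=.15)
robot.sleep(.2); s=robot.sense(); print(s["t"],s["tcp_pos"],s["tcp_rot"],np.degrees(s["tcp_rot"][2])-90,s["wrist_force"])
t,sc=snap(robot,"h1",("top","scene"))
z=.068+.057; g=[*(d+.108*np.array([np.cos(yw),np.sin(yw)])),z]; print("expect",g)
for n,f in(("top",t),("scene",sc)):
    f0=dict(np.load(n+"0.npz"))
    print(n,"upper",ring(f,g,z,14)," dock",ring(f0,[.572,-.019,.042],.042,14)," prstart",ring(f0,[.5815,-.323,.057],.057,14))
print(toprect(t,[*d,.133],.126,.140,60))
i=t["image"][150:300,180:380]; j=sc["image"][130:280,220:420]; cv2.imwrite("pics/c2.png",cv2.resize(np.hstack([i,j])[:,:,::-1],None,fx=2,fy=2,interpolation=2))
E
```

```text
18.2333 [0.47048756 0.01705541 0.12213728] [ 3.13955007e+00 -1.69668787e-03  1.23133304e+00] -19.449813605867845 [-1.07425501 -0.89791384 -5.53674823]
expect [np.float64(0.5713367028246876), np.float64(-0.018962285213765903), 0.125]
top upper (array([ 0.57175565, -0.01986215]), 0.014703390188515186, array([ 0.57328665, -0.01994886], dtype=float32), 91)  dock (array([ 0.57133877, -0.01906055]), 0.014963490888476372, array([ 0.57211536, -0.01834978], dtype=float32), 74)  prstart (array([ 0.57990277, -0.32056165]), 0.017042109742760658, array([ 0.5815827 , -0.32233757], dtype=float32), 82)
scene upper (array([ 0.56410527, -0.03162088]), 0.04833166301250458, array([ 0.57935447, -0.01472325], dtype=float32), 130)  dock (array([ 0.57838309, -0.0141143 ]), 0.024894053116440773, array([ 0.57836616, -0.01343299], dtype=float32), 134)  prstart (array([ 0.58546221, -0.31373304]), 0.030605647712945938, array([ 0.588123  , -0.31401727], dtype=float32), 86)
(((486.63629150390625, -36.940879821777344), (199.84274291992188, 75.87132263183594), 5.584362506866455), np.float64(0.13409534593074854))
```

View pics/c2.png

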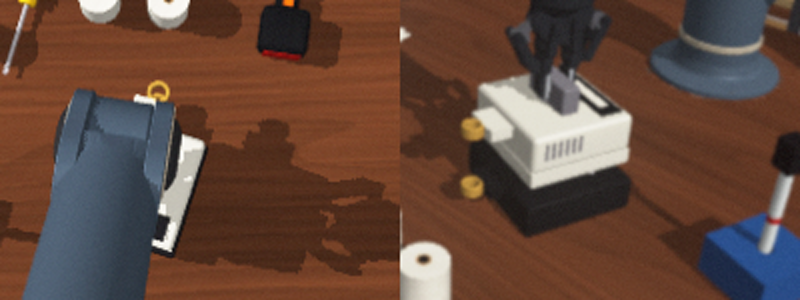

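The hover picture shows the printer square above the dock, its bushing about 1 mm off in both views. I'll shift it and lower it with a contact guard.

```bash
python3 - <<'E'
from plant import robot
from h import *
d=np.array([.4687,.0179])
robot.move_straight([*d,.118],vel=.05)
w0=robot.sense()["wrist_force"]
hit=robot.move_straight([*d,.1005],vel=.03,contact_N=10); s=robot.sense(); print(hit,s["t"],s["tcp_pos"],s["tcp_rot"],s["wrist_force"]-w0)
if not hit:
    hit=robot.move_straight([*d,.096],vel=.02,contact_N=8); s=robot.sense(); print(hit,s["t"],s["tcp_pos"],s["tcp_rot"],s["wrist_force"]-w0)
E
```

```text
False 19.3167 [0.46906483 0.01780792 0.10051393] [ 3.14088831e+00 -2.95513548e-05  1.23118771e+00] [-0.08117153 -0.0468247  -1.33799501]
True 19.55 [0.46923365 0.01790576 0.09805241] [ 3.14099902e+00 -7.82994954e-04  1.23134027e+00] [-0.18700912  0.21815731  9.74486173]
```

```bash
python3 - <<'E'
from plant import robot
from h import *
robot.grip(1.0,80); s=robot.sense(); print(s["t"],s["tcp_pos"],s["opening"],s["wrist_force"])
p=s["tcp_pos"]
robot.move_straight([p[0],p[1],.20],vel=.15)
print(best_yaw(robot,[.4348,.2946,.30],np.radians(70.5)+np.arange(-2,3)*np.pi/2))
robot.goto([.4348,.2946,.27],[np.pi,0,np.radians(70.5)])
s=robot.sense(); print(s["t"],s["tcp_pos"])
t,w,sc=snap(robot,"r1",("top","wrist","scene"))
print(toprect(t,[.4695,.017,.144],.135,.155,30)); print(toprect(t,[.4695,.017,.11],.104,.116,60))
print("up",ring(t,[.572,-.019,.102],.102,14),ring(sc,[.572,-.019,.102],.102,10))
print("head top",toprect(t,[.4352,.2943,.191],.17,.21,25),toprect(w,[.4352,.2943,.191],.17,.21,60))
print("head w",toprect(w,[.4352,.2943,.191],.183,.2,60))
print("stand",toprect(w,[.4348,.2946,.05],.044,.056,90))
i=t["image"][150:300,100:300]; j=w["image"]; cv2.imwrite("pics/c3.png",np.hstack([cv2.resize(i,(400,300)),cv2.resize(j,(400,300))])[:,:,::-1])
E
```

```text
20.1833 [0.46838793 0.01788805 0.09703177] 0.998388221495968 [ 0.62718148  0.88913778 -0.01190312]
[(np.float64(0.572804960364113), np.float64(1.2304571226560022), array([-1.33,  0.18,  0.77,  1.8 , -0.13,  1.21, -0.87])), (np.float64(0.9469782766302761), np.float64(2.8012534494508987), array([-1.15,  0.16,  0.55,  1.8 , -0.09,  1.21,  0.65])), (np.float64(2.129372090633644), np.float64(-0.3403392041388944), array([-1.38,  0.18,  0.82,  1.81, -0.14,  1.21, -2.42])), (np.float64(2.476086442674555), np.float64(-1.911135530933791), array([-0.96,  0.15,  0.33,  1.79, -0.05,  1.21,  2.18])), (np.float64(2.4760864426745552), np.float64(-1.9111355309337907), array([-0.96,  0.15,  0.33,  1.79, -0.05,  1.21,  2.18]))]
22.125 [0.43525273 0.29262186 0.26942978]
(((469.4554138183594, 17.045616149902344), (79.7746353149414, 24.314477920532227), 70.37461853027344), np.float64(0.14432004572138443))
(((493.58587646484375, 8.789222717285156), (146.43304443359375, 188.20333862304688), 70.40753936767578), np.float64(0.11075921784173164))
up (array([ 0.56942964, -0.01931023]), 0.016077343374490738, array([ 0.5718098 , -0.01945131], dtype=float32), 102) (array([ 0.58119035, -0.0169575 ]), 0.027760405093431473, array([ 0.57934207, -0.01266234], dtype=float32), 127)
head top (((435.11395263671875, 294.202392578125), (25.570993423461914, 26.90561294555664), 67.82734680175781), np.float64(0.19096527511973535)) (((435.632080078125, 295.0740966796875), (26.24344253540039, 25.930349349975586), 67.34236907958984), np.float64(0.19094326256541155))
head w (((435.6294860839844, 295.0599060058594), (26.138574600219727, 25.977197647094727), 67.67047119140625), np.float64(0.19103450210147654))
stand (((435.32696533203125, 294.6845397949219), (89.71875762939453, 90.24750518798828), 71.4888916015625), np.float64(0.05019744258710918))
```

View pics/c3.png

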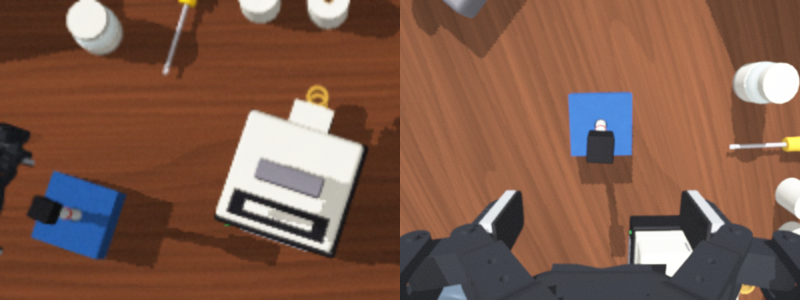

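The pictures show the printer seated (rib top 144 mm, case top 110 mm, as expected) and the pole's head at right-view px (600,147), upright in the stand. Next is the pole grasp.

```bash
python3 - <<'E'
from plant import robot
from h import *
y=np.radians(67.6); g=[.4354,.2947]; b=[.5713,-.0191]
q=lambda p,yy: robot.inverse_kinematics(p,[np.pi,0,yy])
print([q(p,y) is not None for p in([*b,.31],[*b,.149],[*g,.31])])
robot.move_straight([*g,.21],vel=.2,attitude=[np.pi,0,y])
hit=robot.move_straight([*g,.138],vel=.1,contact_N=10); s=robot.sense(); print(hit,s["t"],s["tcp_pos"],s["tcp_rot"],s["wrist_force"])
if not hit:
    robot.grip(0,90); s=robot.sense(); print(s["t"],s["tcp_pos"],s["opening"],s["gripper_force"],s["wrist_force"])
    snap(robot,"g1")
    if s["gripper_force"]>30:
        hit=robot.move_straight([*g,.16],vel=.06); s=robot.sense(); print(hit,s["t"],s["tcp_pos"],s["opening"],s["gripper_force"],s["wrist_force"])
E
```

```text
[True, True, True]
False 23.5917 [0.43597227 0.29495521 0.13861451] [ 3.14094683e+00 -1.14039281e-03  1.17978108e+00] [-1.32586436 -0.21192487  0.39989435]
24.1667 [0.43563666 0.29485028 0.13836793] 0.2934310290222176 88.08145880699158 [-1.40310892 -0.44381281  2.58985186]
False 24.7333 [0.43535077 0.29478195 0.16022761] 0.2916647201773787 88.19974064826965 [-0.59427499 -0.09694898 -1.08137796]
```

```bash
python3 - <<'E'
from plant import robot
from h import *
y=np.radians(67.6); g=[.4354,.2947]; b=[.5713,-.0191]
robot.move_straight([*g,.31],vel=.18)
robot.goto([*b,.31],[np.pi,0,y]); robot.move_straight([*b,.251],vel=.12); robot.sleep(.2)
s=robot.sense(); print(s["t"],s["tcp_pos"],s["tcp_rot"],s["gripper_force"],s["wrist_force"])
t,w,sc=snap(robot,"b1",("top","wrist","scene"))
print(proj(w,[[*b,.118],[*b,.102]]),proj(t,[[*b,.118]]),proj(sc,[[*b,.118],[*b,.102]]))
u,v=proj(sc,[[*b,.12]])[0].astype(int); i=sc["image"][v-60:v+40,u-50:u+50]
u,v=proj(w,[[*b,.12]])[0].astype(int); j=w["image"][max(v-60,0):v+60,u-60:u+60]
cv2.imwrite("pics/c4.png",np.hstack([cv2.resize(i,(390,390)),cv2.resize(j,(390,390))])[:,:,::-1])
E
```

```text
27.85 [ 0.57186627 -0.01920421  0.25187856] [ 3.14012798e+00 -8.11858606e-04  1.17995002e+00] 88.25361371040344 [-0.65068428 -0.606301   -0.58306399]
[[256.39272512 179.249103  ]
 [256.44678986 175.52019022]] [[258.54493192 196.30118417]] [[256.41621917 194.68103055]
 [256.28499643 200.36872564]]
```

View pics/c4.png

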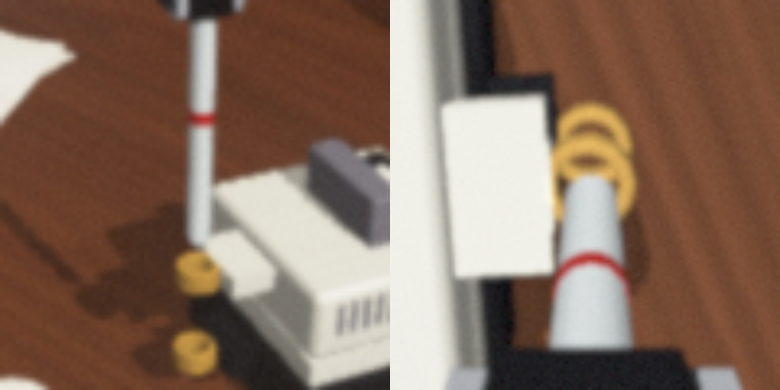

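The picture shows the rod's tip hovering over the upper bushing: left crop tip (200,240) above mouth (199,262), right crop tip about (593,190) against the ring centre (595,177), where a 12 px offset is expected. It's aligned within about 1 mm, so I'll lower it with a guard.

```bash
python3 - <<'E'
from plant import robot
from h import *
b=np.array([.5715,-.0191])
for z,v in((.215,.05),(.185,.05),(.165,.04),(.1494,.04)):
    w0=robot.sense()["wrist_force"]
    hit=robot.move_straight([*b,z],vel=v,contact_N=6); s=robot.sense()
    print(hit,s["t"],s["tcp_pos"].round(4),(s["wrist_force"]).round(2),s["torque"].round(2),s["gripper_force"])
    if hit: break
robot.sleep(.3)
t,w,sc=snap(robot,"e1",("top","wrist","scene"))
u,v=proj(sc,[[*b,.1]])[0].astype(int); i=sc["image"][v-50:v+50,u-50:u+50]
u,v=proj(w,[[*b,.1]])[0].astype(int); j=w["image"][v-60:v+60,u-60:u+60]
cv2.imwrite("pics/c5.png",np.hstack([cv2.resize(i,(390,390)),cv2.resize(j,(390,390))])[:,:,::-1])
H=hsv(sc); red=((H[...,0]<6)|(H[...,0]>174))&(H[...,1]>120)&(H[...,2]>80)&inwin(proj(sc,[[*b,.105]])[0],20)
for c,st,l in blobs(red,2): print("red",c,st)
print(proj(sc,[[*b,.102],[*b,.106],[*b,.098]]))
print(toprect(t,[.4695,.017,.144],.135,.155,25))
E
```

```text
False 28.8667 [ 0.5717 -0.0192  0.2152] [-0.13  0.73 -0.54] [-0.   -0.01 -0.03] 88.25365662574768
False 29.6167 [ 0.5717 -0.0192  0.1851] [ 0.08 -0.33 -1.29] [-0.08  0.01  0.  ] 88.25683951377869
False 30.2667 [ 0.5715 -0.0192  0.1649] [ 0.19 -0.26 -2.01] [-0.01 -0.01  0.  ] 88.2595145702362
False 30.8083 [ 0.5714 -0.0192  0.1492] [0.35 0.18 0.  ] [-0.02 -0.03  0.04] 88.26391339302063
red [256.5 201. ] [255 201   4   1   4]
[[256.22611919 200.4008079 ]
 [256.25855488 198.98898791]
 [256.19383685 201.80588797]]
(((461.2138977050781, -5.638917922973633), (31.48133087158203, 23.596435546875), 69.91998291015625), np.float64(0.14423931061338932))
```

View pics/c5.png

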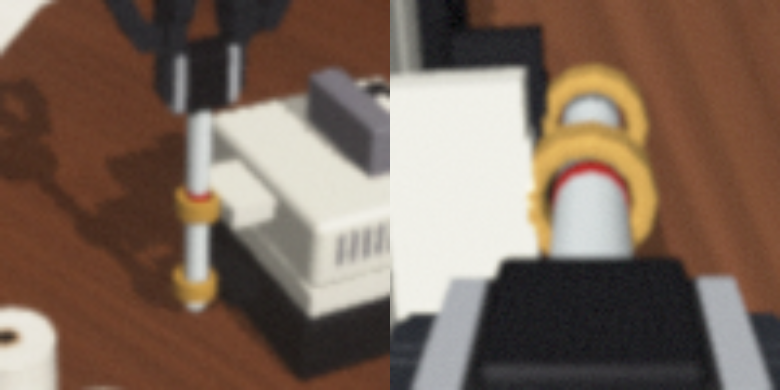

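The picture shows the rod through both bushings, its tip below the lower one at (195,305), and the upper half of the red band showing just above the upper mouth at (200,196). No contact force was registered, so I'm handing the job in.

```bash
python3 - <<'E'
from plant import robot
print(robot.close_job()); print(robot.sense()["t"])
E
```

```text
the job is handed in; nothing more can be done
None
the job is handed in; nothing more can be done
```

I handed the job in at about 31 s on the robot's clock, with the printer seated on the dock and the gripped pole hanging through both bushings, its red band level with the upper bushing's top; no verdict came back.

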